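# Pack the date biscuits airtight

### The job

Lay all the date biscuits from the baking sheet side by side in the grey tub, then set the lid on it and, with both clips still swung open, press the lid's edge down corner by corner until the seal is fully home and the lid sits flush on the rim all round. Only then swing both clips over and down until they lie shut on the lid. Leave the pot, plates and lemon squeezer where they are.

Things in the scene. Friction and masses are not known exactly. Their poses are not given: they have to be found in the camera images.
- tub: Grey rigid airtight tub, open at the top, held fast to the worktop (cannot be pushed or tipped); position and yaw vary. Origin: centre of its underside, z up, x along its long side. Outside 200 (x) x 150 (y) mm, rim 62 mm high, walls 8 mm, so the mouth is 184 x 134 mm; floor 8 mm thick. At the middle of each long side, outside, stands a flip clip.
- tub_mouth (a point): Centre of the tub's mouth, level with the rim. At each of the four rim corners a black rubber section of the seal (28 mm along the walls) stands 7 mm proud of the rim. Pressed through the lid right above it with a little over 10 N, it goes down stiffly until flush with the rim, and stays down. Pressing harder, 15 to 25 N, does no harm.
- clip_a (a joint): Angle (rad) of the clip on the tub's +y side: aluminium frame 36 mm wide, 52 mm long, 5 mm thick, hinged along the tub's x at tub y = +90 mm, 73.5 mm up. 0: shut, level over the lid, pointing to the tub's middle (end stop); pi/2 upright; 2.25 leaning fully outwards. Starts at 1.85 to 2.2, stays where left (0.6 N at the tip moves it). Shut, it clears a seated lid by 3 mm; a proud lid blocks it.
- clip_b (a joint): The same for the clip on the tub's -y side (hinge at tub y = -90 mm).
- clip_a_tip (a point): Point on clip_a, 44 mm from its hinge axis (8 mm from its free end), mid-thickness: where to push.
- clip_b_tip (a point): The same point on clip_b.
- lid_grip (a point): Centre of the grip of the loose white lid: an upright grey bar 70 mm long (lid x, the lid's long side), 18 mm wide (lid y), 30 mm high, in the middle of the lid's top, which is 15 mm below this point. Lid about 0.22 kg; it starts flat on the worktop, grip up, this point 35 mm up. On the tub it is 90 mm up when first set on the seal, 83 mm when fully seated.
- lid_skirt (a point): Centre of the lid's underside, 35 mm below lid_grip. Lid plate 206 (x) x 156 (y) mm, 6 mm thick; below it a locating skirt 179 x 129 mm outside, 14 mm deep, with a rounded foot, which drops into the tub's mouth with 2.5 mm play on each side, either way round. The lid's top is 20 mm above this point.
- lid_c0 (a point): Point on the lid's top face near its corner, at lid x = +92 mm, y = +68 mm: lies right above a seal section once the lid is on the tub. Shows how far that corner is down (top 68 mm above the worktop when fully seated).
- lid_c1 (a point): Point on the lid's top face near its corner, at lid x = +92 mm, y = -68 mm: lies right above a seal section once the lid is on the tub. Shows how far that corner is down (top 68 mm above the worktop when fully seated).
- lid_c2 (a point): Point on the lid's top face near its corner, at lid x = -92 mm, y = +68 mm: lies right above a seal section once the lid is on the tub. Shows how far that corner is down (top 68 mm above the worktop when fully seated).
- lid_c3 (a point): Point on the lid's top face near its corner, at lid x = -92 mm, y = -68 mm: lies right above a seal section once the lid is on the tub. Shows how far that corner is down (top 68 mm above the worktop when fully seated).
- biscuit0_c (a point): Centre (half-way up) of a round stuffed date biscuit, hard and dry: 45 mm across, 30 mm high, upright sides up to 22 mm and a domed top; about 35 g. May be absent (None).
- biscuit1_c (a point): Centre (half-way up) of a round stuffed date biscuit, hard and dry: 45 mm across, 30 mm high, upright sides up to 22 mm and a domed top; about 35 g. May be absent (None).
- biscuit2_c (a point): Centre (half-way up) of a round stuffed date biscuit, hard and dry: 45 mm across, 30 mm high, upright sides up to 22 mm and a domed top; about 35 g. May be absent (None).
- biscuit3_c (a point): Centre (half-way up) of a round stuffed date biscuit, hard and dry: 45 mm across, 30 mm high, upright sides up to 22 mm and a domed top; about 35 g. May be absent (None).
- sheet: Thin flat baking sheet 200 x 200 x 5 mm, fixed to the worktop, on which the biscuits start. Origin: centre of its underside.
- pot: Lidded aluminium pot, 176 mm across (handles 240 mm), 143 mm high. Bystander. Origin: centre of its underside.
- plates: Two stacked melamine plates, 200 mm across, 26 mm high. Bystander. Origin: centre of the underside.
- squeezer: Green hard plastic lemon squeezer, about 250 mm long, 60 mm high. Bystander. Origin: under its bowl.
There are look-alikes about, which are no part of the job. Leave any blue or green look-alike of the part that bears biscuit0_c alone.

How it is judged (in metres and radians):
On the way, in this order (a step that is already met when the one before it is completed fails the run):
1. all biscuits lie in the tub, side by side (x of biscuit0_c in the frame of tub between -0.092 and 0.092 m and y of biscuit0_c in the frame of tub between -0.067 and 0.067 m and z of biscuit0_c in the frame of tub between 0 and 0.036 m and x of biscuit1_c in the frame of tub between -0.092 and 0.092 m and y of biscuit1_c in the frame of tub between -0.067 and 0.067 m and z of biscuit1_c in the frame of tub between 0 and 0.036 m and x of biscuit2_c in the frame of tub between -0.092 and 0.092 m and y of biscuit2_c in the frame of tub between -0.067 and 0.067 m and z of biscuit2_c in the frame of tub between 0 and 0.036 m and x of biscuit3_c in the frame of tub between -0.092 and 0.092 m and y of biscuit3_c in the frame of tub between -0.067 and 0.067 m and z of biscuit3_c in the frame of tub between 0 and 0.036 m), for 0.2 s.
2. the lid is fully seated all round while both clips are still open (all of step 1 and z of lid_c0 in the frame of tub between 0.064 and 0.0705 m and z of lid_c1 in the frame of tub between 0.064 and 0.0705 m and z of lid_c2 in the frame of tub between 0.064 and 0.0705 m and z of lid_c3 in the frame of tub between 0.064 and 0.0705 m and horizontal distance between lid_grip and tub below 0.006 m and angle between the x axis of lid_grip and the x axis of tub, either way round below 0.08 rad and value of joint each of clip_a, clip_b above 0.8 rad), for 0.2 s.
3. both clips are shut over the seated lid (z of lid_c0 in the frame of tub between 0.064 and 0.0705 m and z of lid_c1 in the frame of tub between 0.064 and 0.0705 m and z of lid_c2 in the frame of tub between 0.064 and 0.0705 m and z of lid_c3 in the frame of tub between 0.064 and 0.0705 m and horizontal distance between lid_grip and tub below 0.006 m and angle between the x axis of lid_grip and the x axis of tub, either way round below 0.08 rad and value of joint each of clip_a, clip_b below 0.12 rad), for 0.2 s.
At the end, for the whole second after the job is handed in: Every biscuit present is inside the tub in one layer (centre less than 36 mm above the worktop); the lid is centred on the tub within 6 mm, aligned within 0.08 rad (either way round), all four corners down to within 2.5 mm of fully seated; both clips shut to within 0.12 rad; the lid at rest (all of step 1 and all of step 3 and linear speed of lid below 0.02 m/s); the robot touches nothing.
It fails at once if the pot is shifted by more than 30 mm (distance of pot from where it was at the start of the episode above 0.03 m).
It fails at once if the stack of plates is shifted by more than 30 mm (distance of plates from where it was at the start of the episode above 0.03 m).
It fails at once if the lemon squeezer is shifted by more than 30 mm (distance of squeezer from where it was at the start of the episode above 0.03 m).
Of biscuit0, biscuit1, biscuit2, biscuit3 only 2 to 4 are there at a start; the rules pass over those that are not, and their reading is None.
At some moment in a run one of biscuit0, biscuit1, biscuit2, biscuit3 may be knocked a few centimetres aside while the robot is not near it.
Once in a run the grip may slacken for a moment while it holds something.
It also fails if it takes over 210 s, if anything falls off the work surface, if the arm or the gripper's body presses on something with over 40 N, if the wrist force passes 120 N, or if a joint passes its speed limit or range.

### The arm

A 6-joint arm with a two-finger parallel gripper is mounted at the origin on the work surface. World frame = base frame: x ahead of the robot, y to its left, z up, the work surface at z = 0. Lengths are in mm, angles in degrees, forces in N, time in s.
With the tool pointing down it reaches from about 350 to 850 mm from the base axis. Payload 8.1 kg.
Tool frame: the origin (TCP) lies midway between the tips of the shut fingers; the grasp point (between the pads) lies 19 mm behind it (r.grasp_offset is the distance from the TCP to the grasp point, in mm); z points along the fingers, x is the direction in which the jaws open and shut, and the axes are right-handed (so a half turn about z gives the same grasp; the last joint's range is limited). The gripper opens to 85 mm and grips with 20 to 120 N. Pads are 22 mm wide; open, the fingers measure 114 mm over their backs; the gripper's body (76 mm by 85 mm) begins 54 mm behind the grasp point. The pads swing forward as they close: fully open they stand 13 mm farther back than shut.
Start: joints at [68.503, 7.471, 85.268, -0, 87.261, -4.893], TCP at [171.434, 574.992, 231.292] pointing down, gripper open.
Joint ranges: [-169.43, 169.43], [-51.17, 129.36], [1.28, 143.12], [-76.62, 256.62], [0, 156.53], [-152.29, 152.29]. Speed limits (degrees/s): [136.94, 136.94, 159.86, 180, 180, 180].

### API

Orientations are given as [roll, pitch, yaw] about the fixed x, y, z axes, in that order (R = Rz(yaw) Ry(pitch) Rx(roll)).
In Python, from bench import r, optics, hand_in gives the robot as it stands.
- The arm moves only by the shell command python3 -m pendant 'ROWS' [FORCE]. ROWS is JSON, a list of rows, each a list of 5 numbers: the opening, from 0 (shut) to 1 (fully open), then the shift along the tool's x, y, z in mm, then the turn about the tool's z in degrees. A call has 1 to 10 rows; each row shifts and turns the commanded pose from where the row before left it, along the tool's axes as they then stand; what a row does not reach is not made up. A row lasts 1/10 s, in which the tool goes at most 50 mm and 8.59 degrees, less where a joint would pass 70% of its speed; a pose out of reach is approached as far as the arm can. A call with a gripper value outside its range is refused whole. The fingers move at their own pace and stop on an object; FORCE is the grip in N (left out, the last holds). Time passes only in rows, so rows that do not move let the fingers close. It gives the time, the measured TCP pose, the force and the opening at its end, in the units of the state.
- r.sense(): the state, without advancing time (a new reading comes with each control period).
- optics.snapshot(name): name is "side" or "top" or "wrist"; returns (picture, depth): 384x512x3 uint8, blue, green, red; 384x512 float32, mm along the optical axis (not along the pixel's ray), 0 where there is no reading.
- optics.camera_params(name): a dict with "camera_matrix" (3x3 intrinsics, pixels), "eye" and "orientation" of the camera in the world. Camera axes: x right, y down, z forward; pixel columns grow to the right and rows downward; lengths in mm; the calibration is good to about 2 mm. A picture is of the moment at which its call begins: read the wrist's pose just before it. camera_params takes no time and is no camera call; for the wrist camera it gives the pose at the moment of the call.
- hand_in(): hands the job in, once; it reports no verdict.
Trained networks look in the newest picture that a camera, given by its name, has taken for a name from the list of things; names that differ only in an ending like _2 or _b are one class to them, and where a whole thing is asked for, a point or a joint stands for the part that bears it (a point fixed in the world has none). Each returns a list of dicts, best first, with "score" (0 to 1); they miss things now and then, are a little off and sometimes report something else, mostly with a low value. They report only what shows in the picture. A call takes as long as a camera call. They do not tell look-alikes from the thing itself.
- optics.search_frame(camera, query): "at" ([x, y, z] in mm, in world coordinates, good to about 4 mm: the middle of the surface that is visible of it).
The state is a dict: "time": time; "joint_pos": joint angles; "qd": joint speeds; "joint_efforts": joint torques, N m; "tool_pos": TCP position; "tcp_rot": TCP orientation; "ft_force": force on the tool from outside, world axes, zero at the start; "wrist_torque": the same for the moment, N m; "finger_gap": finger opening in mm.
Only numpy, scipy, OpenCV 4.12 (cv2) and the standard library are available. Lean on these libraries where they do the work, as an engineer would, in place of code of your own. Each camera call takes 0.05 s, during which the arm holds its last target. There are 200 camera calls.

## Working session

There is one attempt and no reset: what is moved stays moved. The work goes in short steps, Python scripts to look and compute and a shell command to move; the robot and the scene stay as the last step left them, time stands still between calls to the robot, and variables do not carry over. Pictures are saved under pics/ and viewed, about 12 in all and at most 16, crops included, and the job is handed in when it is done.

```bash
ls; mkdir -p pics
cat > h.py <<'E'
import numpy as np, cv2
from bench import r, optics, hand_in
from scipy.spatial.transform import Rotation as R
def cam(n):
    p=optics.camera_params(n); return np.array(p["camera_matrix"]),np.array(p["eye"]),p["orientation"]
def rot(o):
    o=np.array(o,float)
    return o if o.shape==(3,3) else R.from_euler('xyz',o,degrees=True).as_matrix()
def snap(n,f=None):
    K,e,o=cam(n); im,d=optics.snapshot(n)
    if f: cv2.imwrite('pics/'+f,im)
    return im,d,K,e,rot(o)
def cloud(d,K,e,Rm):
    v,u=np.mgrid[:d.shape[0],:d.shape[1]]
    P=np.stack([(u-K[0,2])/K[0,0]*d,(v-K[1,2])/K[1,1]*d,d],-1)@Rm.T+e
    P[d==0]=np.nan
    return P
def proj(X,K,e,Rm):
    c=(np.asarray(X,float)-e)@Rm; return c[...,:2]/c[...,2:]*[K[0,0],K[1,1]]+[K[0,2],K[1,2]]
def st():
    s=r.sense(); print({k:np.round(s[k],1).tolist() for k in("time","tool_pos","tcp_rot","ft_force","finger_gap","joint_pos")})
    return s
def to(x,y,z,yaw=None):
    "tool-frame shift from present pose to world xyz(TCP)"
    s=r.sense(); Rm=rot(s["tcp_rot"]); print("shift",np.round(Rm.T@(np.array([x,y,z])-s["tool_pos"]),1))
E
python3 - <<'E'
from h import *
st()
for n in("top","side","wrist"):
    print(optics.camera_params(n))
    snap(n,n+'1.png')
for n in("top","side","wrist"):
    for q in("tub","tub_mouth","lid_grip","biscuit0_c","clip_a_tip","sheet","pot","plates","squeezer"):
        print(n,q,[(np.round(x["at"]).tolist(),round(x["score"],2)) for x in optics.search_frame(n,q)])
E
python3 -c "
import cv2,numpy as np
a=[cv2.imread('pics/%s1.png'%n) for n in('top','side')]
"
```

```text
pics
{'time': 0.0, 'tool_pos': [171.2, 574.5, 230.2], 'tcp_rot': [-180.0, 0.1, 73.4], 'ft_force': [-0.3, 0.3, 0.5], 'finger_gap': 85.2, 'joint_pos': [68.5, 7.5, 85.3, -0.0, 87.3, -4.9]}
{'camera_matrix': array([[387.03480809,   0.        , 260.72005466],
       [  0.        , 387.03480809, 195.55441401],
       [  0.        ,   0.        ,   1.        ]]), 'eye': array([ 426.49202039,   -1.90866702, 1014.76362224]), 'orientation': array([-1.73080286e+02, -1.53877040e-01, -9.04187523e+01])}
{'camera_matrix': array([[439.66088434,   0.        , 262.03263172],
       [  0.        , 439.66088434, 195.86421222],
       [  0.        ,   0.        ,   1.        ]]), 'eye': array([ 416.06646493, -692.27790404,  854.70407218]), 'orientation': array([-1.37403938e+02, -2.59267788e-02, -9.59592492e+00])}
{'camera_matrix': array([[280.41621749,   0.        , 252.94271506],
       [  0.        , 280.41621749, 195.13514875],
       [  0.        ,   0.        ,   1.        ]]), 'eye': array([ 90.2639387 , 598.18385023, 372.39128821]), 'orientation': array([1.61145170e+02, 1.06995661e-01, 7.33586404e
[... 590 characters left out ...]
 0.7)]
side lid_grip [([450.0, -322.0, 20.0], 0.94)]
side biscuit0_c [([277.0, 204.0, 25.0], 0.61), ([409.0, 239.0, 28.0], 0.6), ([416.0, 131.0, 26.0], 0.51)]
side clip_a_tip [([526.0, 74.0, 109.0], 0.45), ([409.0, 346.0, 32.0], 0.22)]
side sheet [([461.0, 293.0, 4.0], 0.71)]
side pot [([699.0, -332.0, 108.0], 0.56)]
side plates [([717.0, 335.0, 16.0], 0.75), ([457.0, -325.0, 20.0], 0.63)]
side squeezer [([751.0, 26.0, 49.0], 0.87), ([514.0, 326.0, 32.0], 0.69)]
wrist tub [([413.0, 382.0, 7.0], 0.49)]
wrist tub_mouth []
wrist lid_grip []
wrist biscuit0_c [([273.0, 222.0, 21.0], 0.85)]
wrist clip_a_tip []
wrist sheet [([418.0, 380.0, 6.0], 0.97)]
wrist pot []
wrist plates []
wrist squeezer []
```

View pics/top1.png

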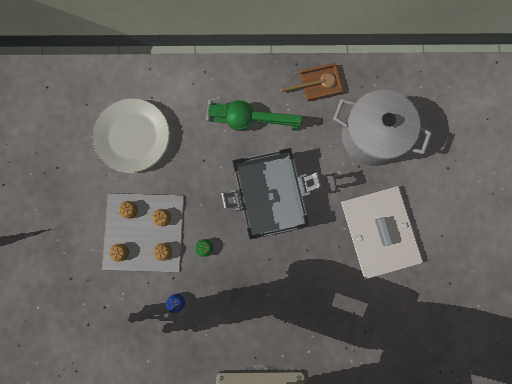

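View pics/side1.png

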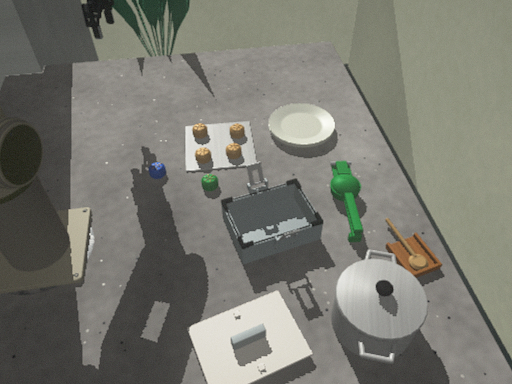

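Four brown biscuits lie on the sheet (top view pixels (128,210), (162,218), (118,253), (163,252)). The green one at (204,248) and the blue one at (175,303) are decoys. The tub is around (271,195), with open clips at (232,200) and (312,183), and the lid is at (382,232). Next I'll get poses from depth.

```bash
cat >> h.py <<'E'
def rect(P,m):
    q=P[m][:,:2].astype(np.float32); (c,wh,a)=cv2.minAreaRect(q); return np.round(c,1),np.round(wh,1),round(a,1)
def biscuits(n):
    im,d,K,e,Rm=snap(n); P=cloud(d,K,e,Rm); hsv=cv2.cvtColor(im,cv2.COLOR_BGR2HSV)
    m=((hsv[...,0]<22)&(hsv[...,1]>90)&(P[...,2]>12)&(P[...,2]<55)).astype(np.uint8)
    k,l,s,c=cv2.connectedComponentsWithStats(cv2.morphologyEx(m,cv2.MORPH_CLOSE,np.ones((3,3))))
    out=[]
    for i in range(1,k):
        if s[i,4]>60:
            q=P[l==i]; (cc,rr)=cv2.minEnclosingCircle(q[:,:2].astype(np.float32))
            out.append((np.round(c[i]).tolist(),np.round(cc).tolist(),round(rr,1),round(float(np.nanmax(q[:,2])),1)))
    return out
E
python3 - <<'E'
from h import *
for n in("top","side"):
    print(n); [print(b) for b in biscuits(n)]
im,d,K,e,Rm=snap("top"); P=cloud(d,K,e,Rm); X,Y,Z=P[...,0],P[...,1],P[...,2]
near=lambda x,y,a:(abs(X-x)<a)&(abs(Y-y)<a)
print("rim",rect(P,near(550,-22,135)&(Z>56)&(Z<73)&(abs(Y+22)<86)))
print("lid",rect(P,near(452,-315,140)&(Z>14)&(Z<26)),"grip",rect(P,near(452,-315,60)&(Z>40)&(Z<58)))
print("table z",np.nanmedian(Z[300:330,60:120]),"floor",np.nanmedian(Z[190:200,265:275]))
for y0,y1 in((60,130),(-170,-100)):
    m=near(545,0,300)&(abs(X-545)<50)&(Y>y0)&(Y<y1)&(Z>60); q=P[m]; print("clip",len(q),q[np.argmax(q[:,2])],q.mean(0))
E
```

```text
top
([321.0, 81.0], [855.0, -143.0], 86.7, 23.1)
([128.0, 209.0], [514.0, 337.0], 22.2, 38.0)
([161.0, 217.0], [493.0, 251.0], 22.4, 38.1)
([162.0, 252.0], [406.0, 247.0], 22.1, 37.5)
([118.0, 252.0], [406.0, 357.0], 22.3, 37.2)
side
([200.0, 130.0], [405.0, 354.0], 21.6, 39.0)
([237.0, 130.0], [513.0, 332.0], 21.3, 39.1)
([233.0, 150.0], [493.0, 246.0], 20.9, 39.1)
([203.0, 155.0], [406.0, 241.0], 20.4, 39.7)
([414.0, 255.0], [855.0, -142.0], 84.9, 24.8)
rim (array([548.8, -25.2]), array([200.1, 176.9]), 12.0)
lid (array([ 452.4, -313.6]), array([206.3, 157. ]), 14.8) grip (array([ 452.2, -313.4]), array([70.2, 18.1]), 15.7)
table z -1.5349553874975754 floor 6.530192921444666
clip 151 [525.2341697   82.64140092 120.26684855] [529.76859192  72.92299939 101.03165598]
clip 326 [ 563.4152875  -141.35427672  121.79113071] [ 561.68971891 -118.56897678   84.2280917 ]
```

```bash
python3 -m pendant '[[0.8,0,0,0,7.7],[0.8,0,0,0,7.7],[0.8,0,0,0,7.7],[0.8,0,0,0,7.7],[0.8,0,0,0,7.7],[0.8,0,0,0,7.7],[0.8,0,0,0,7.7],[0.8,0,0,0,7.5],[0.8,0,0,0,0]]' 40
python3 - <<'E'
from h import *
print(r.grasp_offset); st(); to(406,357,140)
for n in("top","side"):
    im,d,K,e,Rm=snap(n); P=cloud(d,K,e,Rm)
    c=np.array([549,-25.]);a=12.
    for it in range(4):
        t=np.deg2rad(a); ax=np.array([np.cos(t),np.sin(t)]); ay=np.array([-ax[1],ax[0]])
        q=P[...,:2]-c; u=q@ax; v=q@ay; Z=P[...,2]
        m=(abs(u)<115)&(abs(v)<81)&(Z>54)&(Z<75)
        pts=P[m][:,:2].astype(np.float32); cc,wh,aa=cv2.minAreaRect(pts); c=np.array(cc); a=aa if wh[0]>wh[1] else aa-90
    print(n,c,wh,a)
    for h in (u[m],v[m]): print(np.percentile(h,[0,1,99,100]).round(1))
E
```

```text
time: 2.55
tool_pos: [171.4, 575.0, 231.3]
tcp_rot: [180.0, 0.0, 11.9]
ft_force: [0.5, -0.4, 0.3]
finger_gap: 68.6
18.700000000000003
{'time': 2.6, 'tool_pos': [171.4, 575.0, 231.3], 'tcp_rot': [180.0, 0.0, 11.9], 'ft_force': [0.5, -0.4, 0.3], 'finger_gap': 68.6, 'joint_pos': [68.5, 7.5, 85.3, 0.0, 87.3, 56.6]}
shift [184.7 261.6  91.3]
top [548.92816162 -24.83999634] (200.41600036621094, 161.8047637939453) 12.055411338806152
[-100.2  -99.9   99.3  100.2]
[-80.9 -79.8  79.3  80.9]
side [550.39361572 -24.54904938] (201.6163330078125, 161.73846435546875) 11.988571166992188
[-100.8 -100.4   99.4  100.8]
[-80.9 -78.9  79.3  80.9]
```

```bash
python3 -m pendant '[[0.8,23.1,32.7,11.4,0],[0.8,23.1,32.7,11.4,0],[0.8,23.1,32.7,11.4,0],[0.8,23.1,32.7,11.4,0],[0.8,23.1,32.7,11.4,0],[0.8,23.1,32.7,11.4,0],[0.8,23.1,32.7,11.4,0],[0.8,23.1,32.7,11.4,0],[0.8,0,0,0,0],[0.8,0,0,0,0]]'
python3 - <<'E'
from h import *
for n in("wrist","top"):
    print(n); [print(b) for b in biscuits(n)]
print([(np.round(x["at"]).tolist(),round(x["score"],2)) for x in optics.search_frame("wrist","biscuit0_c")])
im,d,K,e,Rm=snap("wrist","w1.png"); P=cloud(d,K,e,Rm)
z=P[...,2]; print(np.histogram(z[np.isfinite(z)],bins=np.arange(-10,50,3)))
E
```

```text
time: 3.65
tool_pos: [406.9, 356.8, 139.8]
tcp_rot: [180.0, 0.0, 12.0]
ft_force: [0.3, -0.5, -0.1]
finger_gap: 68.1
wrist
([252.0, 187.0], [403.0, 358.0], 22.1, 36.6)
([352.0, 226.0], [512.0, 339.0], 21.9, 36.9)
([232.0, 281.0], [405.0, 248.0], 22.0, 36.3)
([305.0, 293.0], [489.0, 253.0], 20.6, 36.8)
top
([321.0, 81.0], [852.0, -143.0], 85.9, 22.7)
([127.0, 209.0], [514.0, 338.0], 22.1, 37.0)
([161.0, 217.0], [493.0, 251.0], 21.8, 37.8)
([162.0, 251.0], [406.0, 246.0], 22.0, 37.8)
([118.0, 252.0], [405.0, 357.0], 22.2, 38.9)
[([282.0, 219.0, 25.0], 0.86), ([406.0, 257.0, 32.0], 0.7), ([415.0, 158.0, 10.0], 0.58), ([450.0, 327.0, 7.0], 0.42)]
(array([    0,     0, 25822, 99742, 15570,  5264,   299,   412,  5262,
        1629,  2162,  2336,  1301,  1231,  2738,   382,     0,     0,
           0]), array([-10,  -7,  -4,  -1,   2,   5,   8,  11,  14,  17,  20,  23,  26,
        29,  32,  35,  38,  41,  44,  47]))
```

View pics/w1.png

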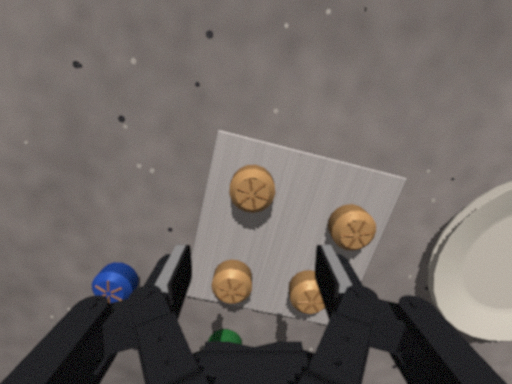

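Wrist view: four biscuits at (252,187), (352,226), (232,281) and (305,293), which agrees with the top camera. Picking the first.

```bash
python3 -m pendant '[[0.8,-2,-1,45,0],[0.8,0,0,45,0],[0.8,0,0,30,0],[0.8,0,0,15,0],[0.8,0,0,0,0],[0,0,0,0,0],[0,0,0,0,0],[0,0,0,0,0],[0,0,0,0,0],[0,0,0,0,0]]' 40;python3 -m pendant '[[0,0,0,-30,0],[0,0,0,-50,0],[0,0,0,-50,0],[0,0,0,0,0]]'
cat > tb.py <<'E'
from h import *
import sys
C=np.array([549.5,-25.]);A=12.
def tub(u,v):
    t=np.deg2rad(A); return C+u*np.array([np.cos(t),np.sin(t)])+v*np.array([-np.sin(t),np.cos(t)])
E
python3 - <<'E'
from tb import *
for u in(45,-45):
    for v in (32,-32): print(u,v,tub(u,v).round(1)); to(*tub(u,v),130)
E
```

```text
time: 4.85
tool_pos: [406.2, 359.6, 7.8]
tcp_rot: [-179.9, -0.2, 12.0]
ft_force: [-0.9, 0.7, 7.6]
finger_gap: 43.6
time: 5.25
tool_pos: [409.2, 361.5, 145.2]
tcp_rot: [-179.6, -0.8, 12.0]
ft_force: [1.3, 0.6, 1.0]
finger_gap: 43.4
45 32 [586.9  15.7]
shift [101.7 375.4  14.3]
45 -32 [600.2 -46.9]
shift [101.7 439.3  13.8]
-45 32 [498.8  -3.1]
shift [ 11.7 375.4  13. ]
-45 -32 [512.1 -65.7]
shift [ 11.7 439.3  12.6]
```

```bash
python3 -m pendant '[[0,1.3,48.8,0,0],[0,1.3,48.8,0,0],[0,1.3,48.8,0,0],[0,1.3,48.8,0,0],[0,1.3,48.8,0,0],[0,1.3,48.8,0,0],[0,1.3,48.8,0,0],[0,1.3,48.8,0,0],[0,1.3,48.8,0,0],[0,0,0,0,0]]'
python3 - <<'E'
from tb import *
st(); to(*tub(-45,-32),12)
im,d,K,e,Rm=snap("wrist","w2.png"); P=cloud(d,K,e,Rm)
for n in ("wrist","top"):
    im,d,K,e,Rm=snap(n); P=cloud(d,K,e,Rm)
    t=np.deg2rad(A); q=P[...,:2]-C; u=q@[np.cos(t),np.sin(t)]; v=q@[-np.sin(t),np.cos(t)]; Z=P[...,2]
    g=(abs(u)<112)&(abs(v)<85)&(Z>56)&(Z<75)
    for lab,m,h in(("u",g&(abs(v)<50)&(abs(u)>85),u),("v",g&(abs(u)>40)&(abs(v)>62)&(abs(u)<90),v)):
        x=h[m]; print(n,lab,np.percentile(x[x<0],[1,50,99]).round(1) if (x<0).any() else None,np.percentile(x[x>0],[1,50,99]).round(1) if (x>0).any() else None)
E
```

```text
time: 6.25
tool_pos: [508.6, -74.9, 136.5]
tcp_rot: [179.8, -0.1, 11.7]
ft_force: [-1.0, 0.9, -0.4]
finger_gap: 43.0
{'time': 6.2, 'tool_pos': [508.6, -74.9, 136.5], 'tcp_rot': [179.8, -0.1, 11.7], 'ft_force': [-1.0, 0.9, -0.4], 'finger_gap': 43.0, 'joint_pos': [-14.0, -2.3, 105.4, -0.1, 76.7, -25.7]}
shift [  5.1  -8.8 124.5]
wrist u [-101.9  -97.3  -93.8] [89.2 92.  98.2]
wrist v [-78.3 -72.  -63.3] [63.3 67.1 71.4]
top u [-100.7  -96.8  -92.8] [90.8 94.8 99. ]
top v [-76.5 -73.8 -70. ] [64.2 68.4 72. ]
```

View pics/w2.png

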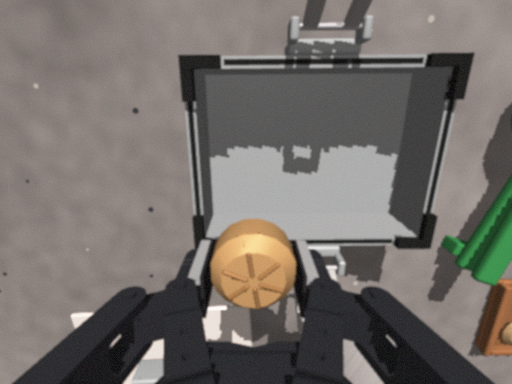

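Biscuit is held between the pads at (253,265), and the tub mouth spans about (195,70) to (440,240). The rim is aligned with the image, so the tub yaw is right.

```bash
sed -i 's/^C=.*/C=np.array([549.0,-27.6]);A=12./' tb.py
python3 -m pendant '[[0,4.3,-5.8,20,0],[0,0,0,35,0],[0,0,0,40,0],[0,0,0,20,0],[0,0,0,8,0],[0,0,0,0,0]]'; python3 -m pendant '[[0.64,0,0,0,0],[0.64,0,0,0,0],[0.64,0,0,0,0],[0.64,0,0,-10,0],[0.64,0,0,-40,0],[0.64,0,0,-50,0],[0.8,0,0,-35,0],[0.8,0,0,0,0]]'
python3 - <<'E'
from tb import *
for n in("top","wrist"):
    print(n); [print(b) for b in biscuits(n)]
to(406,247,145)
E
```

```text
time: 7.0
tool_pos: [512.9, -61.2, 14.8]
tcp_rot: [179.9, -0.3, 12.1]
ft_force: [1.0, 1.0, 12.6]
finger_gap: 43.3
time: 7.8
tool_pos: [513.9, -62.0, 154.4]
tcp_rot: [179.7, -0.6, 12.1]
ft_force: [0.8, 0.3, 0.1]
finger_gap: 68.1
top
([321.0, 81.0], [854.0, -143.0], 86.2, 23.4)
([127.0, 209.0], [514.0, 337.0], 21.8, 38.9)
([161.0, 217.0], [493.0, 251.0], 21.9, 39.0)
([162.0, 252.0], [406.0, 247.0], 22.2, 39.1)
wrist
([254.0, 186.0], [512.0, -62.0], 22.1, 39.8)
([491.0, 326.0], [847.0, -173.0], 57.8, 20.2)
shift [ -37.9 -323.7    3.2]
```

```bash
python3 -m pendant '[[0.8,-5.4,-46.2,1,0],[0.8,-5.4,-46.2,1,0],[0.8,-5.4,-46.2,1,0],[0.8,-5.4,-46.2,0,0],[0.8,-5.4,-46.2,0,0],[0.8,-5.4,-46.2,0,0],[0.8,-5.5,-46.5,0,0],[0.8,0,0,0,0],[0.8,0,0,0,0]]'
python3 - <<'E'
from tb import *
for n in("top","wrist"):
    print(n); [print(b) for b in biscuits(n)]
to(405.5,247,8)
E
```

```text
time: 8.8
tool_pos: [403.8, 246.9, 142.3]
tcp_rot: [179.9, 0.2, 12.2]
ft_force: [-0.1, -1.0, 1.2]
finger_gap: 68.2
top
([321.0, 81.0], [853.0, -143.0], 86.4, 23.8)
([127.0, 209.0], [514.0, 337.0], 21.8, 37.5)
([283.0, 208.0], [513.0, -62.0], 21.7, 42.6)
([161.0, 217.0], [493.0, 251.0], 21.8, 37.7)
([162.0, 251.0], [406.0, 246.0], 22.1, 36.6)
wrist
([393.0, 117.0], [513.0, 338.0], 22.6, 37.2)
([255.0, 187.0], [404.0, 248.0], 21.9, 37.0)
([341.0, 200.0], [491.0, 252.0], 22.3, 37.4)
shift [  1.   -1.6 134.9]
```

```bash
python3 -m pendant '[[0.8,1,-1,45,0],[0.8,0,0,45,0],[0.8,0,0,30,0],[0.8,0,0,14,0],[0.8,0,0,0,0],[0,0,0,0,0],[0,0,0,0,0],[0,0,0,0,0],[0,0,0,0,0],[0,0,0,0,0]]' 40;python3 -m pendant '[[0,0,0,-30,0],[0,0,0,-50,0],[0,0,0,-50,0],[0,0,0,-5,0],[0,0,0,0,0],[0,0,0,0,0]]'
python3 - <<'E'
from tb import *
st(); to(*tub(-45,32),140)
E
```

```text
time: 9.9
tool_pos: [408.6, 248.1, 12.5]
tcp_rot: [-180.0, -0.2, 12.0]
ft_force: [0.6, -1.9, 8.1]
finger_gap: 43.3
time: 10.5
tool_pos: [406.2, 247.3, 144.6]
tcp_rot: [180.0, 0.0, 12.0]
ft_force: [1.2, -0.2, -1.1]
finger_gap: 42.9
{'time': 10.5, 'tool_pos': [406.2, 247.3, 144.6], 'tcp_rot': [180.0, 0.0, 12.0], 'ft_force': [1.2, -0.2, -1.1], 'finger_gap': 42.9, 'joint_pos': [25.2, -8.8, 110.6, 0.0, 78.2, 13.1]}
shift [ 37.5 266.6   4.6]
```

```bash
python3 -m pendant '[[0,6.2,44.4,0,0],[0,6.2,44.4,0,0],[0,6.2,44.4,0,0],[0,6.2,44.4,0,0],[0,6.2,44.4,0,0],[0,6.5,44.6,0,0],[0,0,0,0,0],[0,0,0,0,0]]'
python3 - <<'E'
from tb import *
st(); to(*tub(-45,32),15)
E
```

```text
time: 11.3
tool_pos: [497.3, -6.3, 142.9]
tcp_rot: [-179.9, 0.2, 11.8]
ft_force: [0.5, 0.7, -0.5]
finger_gap: 43.3
{'time': 11.3, 'tool_pos': [497.3, -6.3, 142.9], 'tcp_rot': [-179.9, 0.2, 11.8], 'ft_force': [0.5, 0.7, -0.5], 'finger_gap': 43.3, 'joint_pos': [-6.6, -4.9, 107.2, 0.0, 77.9, -18.5]}
shift [  1.6  -0.2 127.9]
```

```bash
python3 -m pendant '[[0,1.5,0,40,0],[0,0,0,45,0],[0,0,0,30,0],[0,0,0,13,0],[0,0,0,0,0],[0.64,0,0,0,0],[0.64,0,0,0,0],[0.64,0,0,0,0]]'; python3 -m pendant '[[0.64,0,0,-10,0],[0.64,0,0,-40,0],[0.64,0,0,-50,0],[0.8,0,0,-32,0],[0.8,0,0,0,0],[0.8,0,0,0,0]]'
python3 - <<'E'
from tb import *
for n in("top","wrist"):
    print(n); [print(b) for b in biscuits(n)]
to(492,251.5,145)
E
```

```text
time: 12.1
tool_pos: [500.0, -4.7, 17.2]
tcp_rot: [-180.0, -0.0, 12.0]
ft_force: [0.3, -0.9, 0.2]
finger_gap: 54.2
time: 12.7
tool_pos: [501.0, -5.3, 150.7]
tcp_rot: [179.9, -0.2, 12.0]
ft_force: [-0.1, 0.9, -0.3]
finger_gap: 68.5
top
([321.0, 81.0], [853.0, -143.0], 86.2, 23.7)
([128.0, 209.0], [514.0, 337.0], 22.1, 37.2)
([161.0, 217.0], [493.0, 251.0], 21.9, 38.9)
wrist
([253.0, 186.0], [498.0, -3.0], 22.0, 39.9)
([255.0, 239.0], [512.0, -61.0], 21.7, 39.6)
([501.0, 349.0], [856.0, -146.0], 56.7, 21.0)
([474.0, 337.0], [813.0, -145.0], 15.3, 19.9)
shift [  46.3 -252.6    3.1]
```

```bash
python3 -m pendant '[[0.8,7.7,-42.1,1,0],[0.8,7.7,-42.1,1,0],[0.8,7.7,-42.1,1,0],[0.8,7.7,-42.1,0,0],[0.8,7.7,-42.1,0,0],[0.8,7.7,-42.1,0,0],[0.8,0,0,0,0],[0.8,0,0,0,0]]'
python3 - <<'E'
from tb import *
for n in("top","wrist"):
    print(n); [print(b) for b in biscuits(n)]
to(492,251.5,9)
E
```

```text
time: 13.6
tool_pos: [491.3, 251.8, 144.0]
tcp_rot: [179.9, 0.2, 12.1]
ft_force: [0.6, -1.1, 0.1]
finger_gap: 68.3
top
([321.0, 81.0], [854.0, -143.0], 86.3, 22.5)
([283.0, 208.0], [513.0, -62.0], 21.8, 41.1)
([260.0, 214.0], [499.0, -4.0], 21.2, 40.4)
([161.0, 217.0], [493.0, 251.0], 22.1, 38.2)
wrist
([299.0, 101.0], [513.0, 338.0], 22.2, 37.1)
([255.0, 187.0], [492.0, 252.0], 22.2, 37.2)
shift [  0.5  -1.2 135.7]
```

```bash
python3 -m pendant '[[0.8,0.5,-0.5,45,0],[0.8,0,0,45,0],[0.8,0,0,30,0],[0.8,0,0,15,0],[0.8,0,0,0,0],[0,0,0,0,0],[0,0,0,0,0],[0,0,0,0,0],[0,0,0,0,0],[0,0,0,0,0]]' 40;python3 -m pendant '[[0,0,0,-30,0],[0,0,0,-50,0],[0,0,0,-50,0],[0,0,0,-5,0],[0,0,0,0,0],[0,0,0,0,0]]'
python3 - <<'E'
from tb import *
to(*tub(45,32),140);to(*tub(45,-32),140)
E
```

```text
time: 14.7
tool_pos: [495.3, 252.6, 13.8]
tcp_rot: [-180.0, -0.3, 12.0]
ft_force: [-0.6, -1.1, 6.1]
finger_gap: 43.2
time: 15.3
tool_pos: [492.8, 251.9, 145.5]
tcp_rot: [180.0, 0.0, 12.0]
ft_force: [-0.3, -0.5, -0.6]
finger_gap: 43.1
shift [ 41.9 253.1   5.5]
shift [ 41.9 317.1   5.5]
```

```bash
python3 -m pendant '[[0,6,45.3,0,0],[0,6,45.3,0,0],[0,6,45.3,0,0],[0,6,45.3,0,0],[0,6,45.3,0,0],[0,6,45.3,0,0],[0,6,45.3,0,0],[0,0,0,0,0],[0,0,0,0,0]]'
python3 - <<'E'
from tb import *
to(*tub(45,-32),15)
E
```

```text
time: 16.2
tool_pos: [598.8, -50.3, 143.4]
tcp_rot: [-179.9, 0.2, 11.9]
ft_force: [0.4, -0.3, -1.3]
finger_gap: 42.8
shift [  1.5  -0.4 128.4]
```

```bash
python3 -m pendant '[[0,1.5,0,40,0],[0,0,0,45,0],[0,0,0,30,0],[0,0,0,13,0],[0,0,0,0,0],[0.64,0,0,0,0],[0.64,0,0,0,0],[0.64,0,0,0,0]]'; python3 -m pendant '[[0.64,0,0,-10,0],[0.64,0,0,-40,0],[0.64,0,0,-50,0],[0.8,0,0,-32,0],[0.8,0,0,0,0],[0.8,0,0,0,0]]'
python3 - <<'E'
from tb import *
for n in("top","wrist"):
    print(n); [print(b) for b in biscuits(n)]
to(513.5,337.5,145)
E
```

```text
time: 17.0
tool_pos: [601.9, -48.7, 18.4]
tcp_rot: [180.0, -0.0, 12.0]
ft_force: [1.4, 0.9, 0.3]
finger_gap: 54.4
time: 17.6
tool_pos: [602.7, -49.3, 152.3]
tcp_rot: [179.9, -0.2, 12.0]
ft_force: [0.4, -0.3, -1.3]
finger_gap: 68.5
top
([324.0, 71.0], [879.0, -165.0], 51.9, 21.8)
([274.0, 176.0], [592.0, -42.0], 26.4, 167.1)
([127.0, 209.0], [515.0, 338.0], 22.5, 40.0)
([283.0, 208.0], [513.0, -61.0], 21.9, 41.2)
([260.0, 214.0], [499.0, -5.0], 21.3, 39.8)
wrist
([155.0, 119.0], [499.0, -4.0], 21.9, 40.2)
([165.0, 181.0], [514.0, -61.0], 22.0, 39.8)
([252.0, 185.0], [599.0, -47.0], 21.8, 40.1)
([449.0, 275.0], [845.0, -110.0], 53.2, 22.1)
([471.0, 310.0], [893.0, -153.0], 40.9, 20.6)
([412.0, 290.0], [810.0, -138.0], 7.8, 19.3)
shift [  -5.2 -396.2    4.4]
```

```bash
python3 -m pendant '[[0.8,-0.7,-44,1,0],[0.8,-0.7,-44,1,0],[0.8,-0.7,-44,1,0],[0.8,-0.7,-44,0,0],[0.8,-0.7,-44,0,0],[0.8,-0.7,-44,0,0],[0.8,-0.7,-44,0,0],[0.8,-0.7,-44,0,0],[0.8,0,-44,0,0],[0.8,0,0,0,0]]'; python3 -m pendant '[[0.8,0,0,0,0]]'
python3 - <<'E'
from tb import *
for n in("top","wrist"):
    print(n); [print(b) for b in biscuits(n)]
to(514,338,9)
E
```

```text
time: 18.7
tool_pos: [510.8, 341.5, 145.0]
tcp_rot: [-179.9, 0.2, 12.3]
ft_force: [0.9, -1.8, -0.4]
finger_gap: 68.6
time: 18.8
tool_pos: [512.3, 337.5, 145.0]
tcp_rot: [179.9, 0.2, 12.1]
ft_force: [-1.2, -0.7, -0.4]
finger_gap: 68.5
top
([321.0, 81.0], [852.0, -143.0], 86.0, 22.9)
([277.0, 175.0], [599.0, -48.0], 21.8, 41.3)
([128.0, 209.0], [514.0, 338.0], 22.0, 38.1)
([283.0, 208.0], [513.0, -61.0], 21.9, 40.5)
([260.0, 214.0], [499.0, -5.0], 21.3, 41.4)
wrist
([255.0, 186.0], [513.0, 338.0], 22.1, 37.3)
shift [  1.3  -2.  136.7]
```

```bash
python3 -m pendant '[[0.8,0.5,-0.5,45,0],[0.8,0,0,45,0],[0.8,0,0,30,0],[0.8,0,0,15,0],[0.8,0,0,0,0],[0,0,0,0,0],[0,0,0,0,0],[0,0,0,0,0],[0,0,0,0,0],[0,0,0,0,0]]' 40;python3 -m pendant '[[0,0,0,-30,0],[0,0,0,-50,0],[0,0,0,-50,0],[0,0,0,-5,0],[0,0,0,0,0],[0,0,0,0,0]]'
python3 - <<'E'
from tb import *
to(*tub(45,32),140)
E
```

```text
time: 19.9
tool_pos: [516.3, 338.6, 15.0]
tcp_rot: [-179.9, -0.3, 12.0]
ft_force: [0.5, -1.5, 7.8]
finger_gap: 43.1
time: 20.5
tool_pos: [513.8, 337.5, 146.6]
tcp_rot: [180.0, 0.0, 12.0]
ft_force: [-0.2, 0.0, -1.6]
finger_gap: 43.0
shift [  3.5 332.5   6.6]
```

```bash
python3 -m pendant '[[0,0.5,47.5,0,0],[0,0.5,47.5,0,0],[0,0.5,47.5,0,0],[0,0.5,47.5,0,0],[0,0.5,47.5,0,0],[0,0.5,47.5,0,0],[0,0.5,47.5,0,0],[0,0,0,0,0],[0,0,0,0,0]]'
python3 - <<'E'
from tb import *
to(*tub(45,32),15)
E
```

```text
time: 21.4
tool_pos: [585.6, 12.1, 144.8]
tcp_rot: [-179.9, 0.2, 11.8]
ft_force: [0.4, 0.0, 0.2]
finger_gap: 42.5
shift [  1.4  -0.6 129.8]
```

```bash
python3 -m pendant '[[0,1.5,-0.5,40,0],[0,0,0,45,0],[0,0,0,30,0],[0,0,0,14,0],[0,0,0,0,0],[0.64,0,0,0,0],[0.64,0,0,0,0],[0.64,0,0,0,0]]'; python3 -m pendant '[[0.64,0,0,-10,0],[0.64,0,0,-40,0],[0.64,0,0,-50,0],[0.8,0,0,-45,0],[0.8,0,0,-45,0],[0.8,0,0,0,0],[0.8,0,0,0,0]]';python3 -m pendant '[[0.8,-14,45,0,0],[0.8,-14,45,0,0],[0.8,-14,45,0,0],[0.8,-14,45,0,0],[0.8,-14,45,0,0],[0.8,-14,45,0,0],[0.8,0,0,0,8],[0.8,0,0,0,8],[0.8,0,0,0,8],[0.8,0,0,0,8]]';python3 -m pendant '[[0.8,0,0,0,8],[0.8,0,0,0,8],[0.8,0,0,0,8],[0.8,0,0,0,8],[0.8,0,0,0,8],[0.8,0,0,0,8],[0.8,0,0,0,6.8],[0.8,0,0,0,0],[0.8,0,0,0,0]]'
python3 - <<'E'
from tb import *
st(); to(452.3,-313.5,160)
[print(b) for b in biscuits("top")]
for n in("wrist","top"):
    im,d,K,e,Rm=snap(n,n+"5.png"); P=cloud(d,K,e,Rm); X,Y,Z=P[...,0],P[...,1],P[...,2]
    near=lambda a:(abs(X-452)<a)&(abs(Y+314)<a)
    print(n,"lid",rect(P,near(140)&(Z>14)&(Z<26)),"grip",rect(P,near(60)&(Z>40)&(Z<58)))
E
```

```text
time: 22.2
tool_pos: [588.4, 14.6, 18.3]
tcp_rot: [180.0, -0.0, 12.0]
ft_force: [-0.4, -0.7, 0.4]
finger_gap: 54.7
time: 22.9
tool_pos: [589.5, 13.9, 211.0]
tcp_rot: [179.9, -0.3, 12.0]
ft_force: [-0.6, 0.2, -0.7]
finger_gap: 68.4
time: 23.9
tool_pos: [560.9, -267.3, 205.7]
tcp_rot: [-180.0, 0.2, -20.4]
ft_force: [0.2, 0.3, 0.5]
finger_gap: 68.3
time: 24.8
tool_pos: [561.5, -267.2, 206.7]
tcp_rot: [179.9, 0.1, -74.6]
ft_force: [0.3, -0.3, 0.2]
finger_gap: 68.6
{'time': 24.8, 'tool_pos': [561.5, -267.2, 206.7], 'tcp_rot': [179.9, 0.1, -74.6], 'ft_force': [0.3, -0.3, 0.2], 'finger_gap': 68.6, 'joint_pos': [-30.2, 11.6, 83.2, 0.0, 85.3, 44.4]}
shift [ 15.7 117.4  46.8]
([321.0, 81.0], [852.0, -143.0], 85.8, 24.3)
([277.0, 175.0], [599.0, -47.0], 21.8, 40.4)
([252.0, 181.0], [585.0, 16.0], 21.8, 40.2)
([283.0, 208.0], [513.0, -61.0], 21.9, 40.3)
([260.0, 214.0], [499.0, -5.0], 21.4, 40.0)
wrist lid (array([ 451.4, -313.9]), array([206.8, 156.1]), 15.1) grip (array([ 452.1, -314.1]), array([70.5, 17.5]), 15.7)
top lid (array([ 467. , -309.6]), array([175.5, 156.8]), 15.2) grip (array([0., 0.]), array([0., 0.]), 0.0)
```

View pics/top5.png

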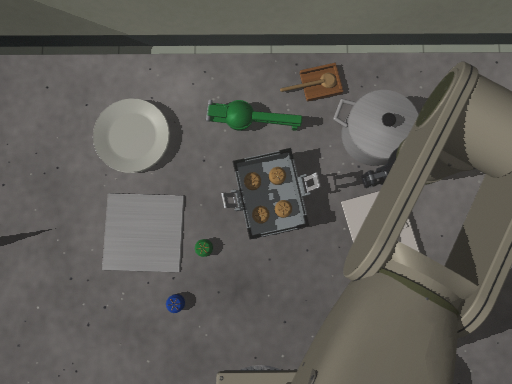

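All four biscuits are in the tub, at (277,175), (252,181), (283,208) and (260,214). The sheet is empty. Next is the lid.

```bash
python3 -m pendant '[[0.8,5,39,15,0],[0.8,5,39,15,0],[0.8,5.5,39.3,15,0],[0.8,0,0,0,0],[0.8,0,0,0,0],[0.8,0,0,0,0]]'
python3 - <<'E'
from tb import *
s=st(); 
for n in("wrist",):
    im,d,K,e,Rm=snap(n); P=cloud(d,K,e,Rm); X,Y,Z=P[...,0],P[...,1],P[...,2]
    near=lambda a:(abs(X-452)<a)&(abs(Y+314)<a)
    print(n,"lid",rect(P,near(140)&(Z>14)&(Z<26)),"grip",rect(P,near(60)&(Z>40)&(Z<58)))
to(452.2,-313.8,25)
E
```

```text
time: 25.55
tool_pos: [454.0, -313.5, 164.0]
tcp_rot: [-179.9, -0.1, -74.8]
ft_force: [-0.1, -0.8, 0.5]
finger_gap: 68.1
{'time': 25.6, 'tool_pos': [454.0, -313.5, 164.0], 'tcp_rot': [-179.9, -0.1, -74.8], 'ft_force': [-0.1, -0.8, 0.5], 'finger_gap': 68.1, 'joint_pos': [-40.0, 2.3, 97.9, 0.0, 79.8, 34.8]}
wrist lid (array([ 451.7, -314.2]), array([205.8, 156.3]), 15.1) grip (array([ 452.1, -314.2]), array([69.3, 17.5]), 14.8)
shift [ -0.4   2.3 139.2]
```

```bash
python3 -m pendant '[[0.8,0,1.5,45,0],[0.8,0,0,45,0],[0.8,0,0,30,0],[0.8,0,0,17,0],[0.8,0,0,0,0],[0.8,0,0,0,0],[0.8,0,0,0,0]]' 80; python3 -m pendant '[[0,0,0,0,0],[0,0,0,0,0],[0,0,0,0,0],[0,0,0,0,0],[0,0,0,0,0],[0,0,0,0,0],[0,0,0,0,0]]' 80
```

```text
time: 26.3
tool_pos: [453.2, -314.6, 28.2]
tcp_rot: [-179.9, -0.2, -74.8]
ft_force: [0.0, -0.1, 0.9]
finger_gap: 68.1
time: 27.0
tool_pos: [451.9, -314.1, 26.9]
tcp_rot: [-180.0, -0.0, -74.8]
ft_force: [-2.3, 2.1, 6.4]
finger_gap: 16.3
```

```bash
python3 -m pendant '[[0,0,0,-15,0],[0,0,0,-30,0],[0,0,0,-40,0],[0,0,0,-40,0],[0,0,0,-20,0],[0,0,0,0,0],[0,0,0,0,0],[0,0,0,0,0]]' 80
python3 - <<'E'
from tb import *
s=st(); to(*tub(0,0),170)
im,d,K,e,Rm=snap("wrist","w6.png"); P=cloud(d,K,e,Rm); X,Y,Z=P[...,0],P[...,1],P[...,2]
t=s["tool_pos"]; n=lambda a:(abs(X-t[0])<a)&(abs(Y-t[1])<a)
print("lid",rect(P,n(140)&(Z>t[2]-27+10)&(Z<t[2]-27+29)),np.histogram(Z[n(150)],bins=np.arange(t[2]-40,t[2]+30,5)))
E
```

```text
time: 27.8
tool_pos: [450.4, -312.8, 168.8]
tcp_rot: [179.9, 0.2, -74.8]
ft_force: [-1.1, 0.3, -2.7]
finger_gap: 16.3
{'time': 27.8, 'tool_pos': [450.4, -312.8, 168.8], 'tcp_rot': [179.9, 0.2, -74.8], 'ft_force': [-1.1, 0.3, -2.7], 'finger_gap': 16.3, 'joint_pos': [-40.1, 1.9, 97.8, -0.0, 80.6, 34.7]}
shift [-249.3 -169.9   -0.8]
lid (array([ 450.8, -312.5]), array([205.2, 156.2]), 15.1) (array([    0,     0,     0,     0,     0,    39, 60250,   879,   142,
         269,   321,   465,  4380]), array([128.78426773, 133.78426773, 138.78426773, 143.78426773,
       148.78426773, 153.78426773, 158.78426773, 163.78426773,
       168.78426773, 173.78426773, 178.78426773, 183.78426773,
       188.78426773, 193.78426773]))
```

View pics/w6.png

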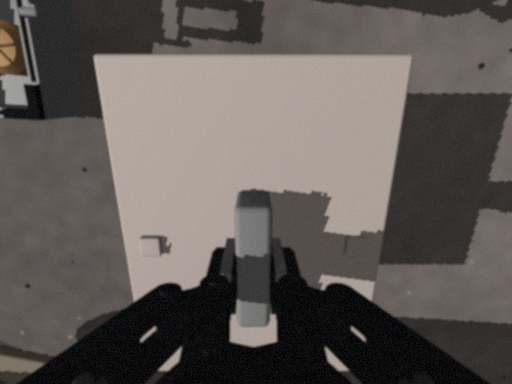

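Lid held level, with the grip bar at (254,260) centred between the fingers. Carrying it to the tub.

```bash
python3 -m pendant '[[0,-31.2,-21.2,-2,0],[0,-31.2,-21.2,-2,0],[0,-31.2,-21.2,-2,0],[0,-31.2,-21.2,0,0],[0,-31.2,-21.2,0,0],[0,-31.2,-21.2,0,0],[0,-31.2,-21.2,0,0],[0,-31.2,-21.2,0,0],[0,0,0,0,3.1],[0,0,0,0,0]]' 80;  python3 -m pendant '[[0,0,0,0,0],[0,0,0,0,0],[0,0,0,0,0]]'
python3 - <<'E'
from tb import *
s=st(); to(*tub(0,0),100)
im,d,K,e,Rm=snap("wrist"); P=cloud(d,K,e,Rm); X,Y,Z=P[...,0],P[...,1],P[...,2]
t=s["tool_pos"]; n=lambda a:(abs(X-t[0])<a)&(abs(Y-t[1])<a)
print("lid",rect(P,n(140)&(Z>t[2]-27+10)&(Z<t[2]-27+26)))
im,d,K,e,Rm=snap("top"); P=cloud(d,K,e,Rm); X,Y,Z=P[...,0],P[...,1],P[...,2]
print("lid",rect(P,n(140)&(Z>t[2]-27+10)&(Z<t[2]-27+26)))
E
```

```text
time: 28.85
tool_pos: [548.8, -27.1, 175.0]
tcp_rot: [179.8, 0.1, -77.8]
ft_force: [-0.3, -0.3, -3.2]
finger_gap: 16.8
time: 29.15
tool_pos: [549.5, -29.2, 176.8]
tcp_rot: [180.0, 0.0, -77.9]
ft_force: [0.7, 0.5, -2.4]
finger_gap: 16.5
{'time': 29.2, 'tool_pos': [549.5, -29.2, 176.8], 'tcp_rot': [180.0, 0.0, -77.9], 'ft_force': [0.7, 0.5, -2.4], 'finger_gap': 16.5, 'joint_pos': [-8.4, 1.6, 97.2, -0.0, 81.2, 69.6]}
shift [-1.6  0.1 76.8]
lid (array([549.8, -28.9]), array([205.2, 156.1]), 11.8)
lid (array([496.8, -27.5]), array([151.7, 137.5]), 82.7)
```

```bash
python3 -m pendant '[[0,-1.4,0.5,30,0],[0,0,0,30,0],[0,0,0,14,0],[0,0,0,0,0],[0,0,0,0,0],[0,0,0,0,0]]' 80;  python3 -m pendant '[[0,0,0,5,0],[0,0,0,4,0],[0,0,0,2,0],[0,0,0,0,0],[0,0,0,0,0]]'
python3 - <<'E'
from tb import *
s=st(); to(*tub(0,0),82)
im,d,K,e,Rm=snap("wrist"); P=cloud(d,K,e,Rm); X,Y,Z=P[...,0],P[...,1],P[...,2]
t=s["tool_pos"]; n=lambda a:(abs(X-t[0])<a)&(abs(Y-t[1])<a)
print("lid",rect(P,n(115)&(Z>t[2]-27+12)&(Z<t[2]-27+26)))
E
```

```text
time: 29.85
tool_pos: [550.4, -27.4, 105.1]
tcp_rot: [-179.8, -0.1, -77.9]
ft_force: [0.3, 0.4, -2.9]
finger_gap: 16.3
time: 30.35
tool_pos: [548.9, -27.1, 92.0]
tcp_rot: [180.0, 0.0, -77.9]
ft_force: [-0.1, 0.4, -2.2]
finger_gap: 17.0
{'time': 30.4, 'tool_pos': [548.9, -27.1, 92.0], 'tcp_rot': [180.0, 0.0, -77.9], 'ft_force': [-0.1, 0.4, -2.2], 'finger_gap': 17.0, 'joint_pos': [-8.2, 6.1, 101.7, -0.0, 72.2, 69.7]}
shift [ 0.5 -0.  10. ]
lid (array([549.3, -28.1]), array([205.3, 203.8]), 11.8)
```

```bash
python3 -m pendant '[[0,0,0,4,0],[0,0,0,3,0],[0,0,0,0,0],[0,0,0,0,0]]' 80;  python3 -m pendant '[[0,0,0,2,0],[0,0,0,2,0],[0,0,0,0,0],[0,0,0,0,0]]'
python3 - <<'E'
from tb import *
s=st()
im,d,K,e,Rm=snap("wrist","w7.png"); P=cloud(d,K,e,Rm); X,Y,Z=P[...,0],P[...,1],P[...,2]
t=s["tool_pos"]; n=lambda a:(abs(X-t[0])<a)&(abs(Y-t[1])<a)
q=P[...,:2]-tub(0,0); a=np.deg2rad(12); v=q@[-np.sin(a),np.cos(a)]
print("lid",rect(P,n(115)&(abs(v)<82)&(Z>t[2]-27+14)&(Z<t[2]-27+26)))
E
```

```text
time: 30.8
tool_pos: [548.8, -27.1, 84.8]
tcp_rot: [180.0, 0.0, -77.9]
ft_force: [-0.2, 0.2, -3.5]
finger_gap: 16.3
time: 31.2
tool_pos: [549.3, -27.1, 81.7]
tcp_rot: [-180.0, -0.0, -77.9]
ft_force: [-3.2, 1.9, 3.5]
finger_gap: 16.4
{'time': 31.2, 'tool_pos': [549.3, -27.1, 81.7], 'tcp_rot': [-180.0, -0.0, -77.9], 'ft_force': [-3.2, 1.9, 3.5], 'finger_gap': 16.4, 'joint_pos': [-8.2, 6.8, 102.1, -0.0, 71.0, 69.7]}
lid (array([549.4, -27.5]), array([205.2, 164. ]), 12.0)
```

View pics/w7.png

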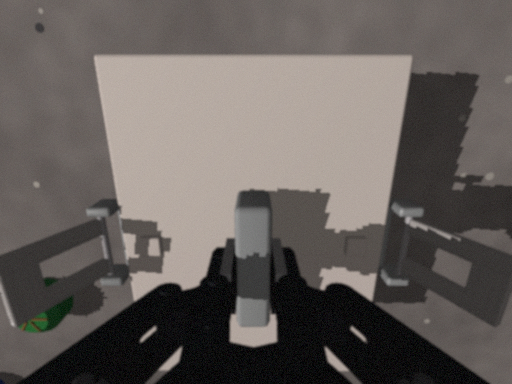

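The lid rests on the seal, centred with its skirt in the mouth. Both clips are open, at (60,260) and (455,260). Releasing and checking.

```bash
python3 -m pendant '[[0.4,0,0,0,0],[0.5,0,0,0,0],[0.5,0,0,0,0],[0.5,0,0,0,0],[0.5,0,0,-20,0],[0.5,0,0,-40,0],[0.5,0,0,-30,0],[0,0,0,0,0],[0,0,0,0,0],[0,0,0,0,0]]'
cat >> tb.py <<'E'
def lidcheck(n="wrist"):
    im,d,K,e,Rm=snap(n); P=cloud(d,K,e,Rm); Z=P[...,2]; a=np.deg2rad(A)
    q=P[...,:2]-C; u=q@[np.cos(a),np.sin(a)]; v=q@[-np.sin(a),np.cos(a)]
    for su in(1,-1):
        for sv in(1,-1):
            m=(abs(u-su*88)<9)&(abs(v-sv*64)<9)&(Z<85)&(Z>55)
            print(n,su,sv,m.sum(),np.nanmedian(Z[m]).round(1) if m.any() else None)
    m=(abs(u)<112)&(abs(v)<90)&(Z>60)&(Z<80)&(abs(u)>25); print(rect(P,m))
    m=(abs(u)<50)&(abs(v)<40)&(Z>88)&(Z<120); 
    if m.any(): print("grip",rect(P,m),np.nanmax(Z[m]))
E
python3 - <<'E'
from tb import *
st(); lidcheck(); lidcheck("top")
for u,v in((90,66),(-90,-66),(90,-66),(-90,66)): print(u,v,tub(u,v).round(1)); to(*tub(u,v),90)
E
```

```text
time: 32.25
tool_pos: [548.2, -27.0, 169.7]
tcp_rot: [179.9, 0.0, -77.9]
ft_force: [0.3, 0.7, -0.7]
finger_gap: 0.7
{'time': 32.2, 'tool_pos': [548.2, -27.0, 169.7], 'tcp_rot': [179.9, 0.0, -77.9], 'ft_force': [0.3, 0.7, -0.7], 'finger_gap': 0.7, 'joint_pos': [-8.2, 1.8, 97.7, 0.0, 80.6, 69.7]}
wrist 1 1 519 68.7
wrist 1 -1 578 75.4
wrist -1 1 260 68.8
wrist -1 -1 210 75.5
(array([549.1, -27.6]), array([206.1, 179.2]), 11.7)
grip (array([549.5, -25.2]), array([68.8, 18.4]), 12.7) 104.0184356818828
top 1 1 0 None
top 1 -1 0 None
top -1 1 55 67.2
top -1 -1 23 73.9
(array([503.9, -27.8]), array([165.1, 148.9]), 83.4)
grip (array([525.4, -30.4]), array([20.3, 17.8]), 11.0) 105.03484859701325
90 66 [623.3  55.7]
shift [-64.9 -91.3  79.1]
-90 -66 [ 474.7 -110.9]
shift [66.8 89.  79.5]
90 -66 [650.8 -73.4]
shift [ 67.1 -91.   79. ]
-90 66 [447.2  18.2]
shift [-65.2  88.7  79.6]
```

```bash
python3 -m pendant '[[0,22.4,-30.3,10,0],[0,22.4,-30.3,10,0],[0,22.4,-30.4,10,0],[0,0,0,30,0],[0,0,0,16,0],[0,0,0,0,0],[0,0,0,0,0],[0,0,0,0,0]]'; python3 -m pendant '[[0,0,0,8,0],[0,0,0,5,0],[0,0,0,0,0],[0,0,0,0,0]]'; python3 -m pendant '[[0,0,0,4,0],[0,0,0,0,0],[0,0,0,0,0]]'
```

```text
time: 33.15
tool_pos: [652.6, -73.6, 96.9]
tcp_rot: [-179.9, -0.0, -77.9]
ft_force: [-0.1, -0.4, 1.3]
finger_gap: -0.1
time: 33.55
tool_pos: [651.8, -73.7, 81.9]
tcp_rot: [180.0, 0.0, -77.9]
ft_force: [0.2, 0.2, 0.5]
finger_gap: 0.1
time: 33.85
tool_pos: [651.9, -73.8, 77.9]
tcp_rot: [180.0, 0.0, -77.9]
ft_force: [0.9, -0.3, -0.2]
finger_gap: 0.2
```

```bash
python3 -m pendant '[[0,0,0,4,0],[0,0,0,0,0],[0,0,0,0,0]]'; python3 -m pendant '[[0,0,0,3,0],[0,0,0,0,0],[0,0,0,0,0]]';python3 -m pendant '[[0,0,0,2,0],[0,0,0,0,0],[0,0,0,0,0]]'
```

```text
time: 34.15
tool_pos: [652.7, -74.0, 74.9]
tcp_rot: [-179.9, -0.0, -77.9]
ft_force: [-1.2, 0.7, 3.6]
finger_gap: 0.0
time: 34.45
tool_pos: [652.8, -74.0, 72.2]
tcp_rot: [-179.9, -0.1, -77.9]
ft_force: [-1.3, -0.8, 5.9]
finger_gap: -0.5
time: 34.75
tool_pos: [652.9, -74.0, 70.4]
tcp_rot: [-179.9, -0.1, -77.9]
ft_force: [-1.5, -0.8, 7.6]
finger_gap: -0.2
```

```bash
python3 -m pendant '[[0,0,0,3,0],[0,0,0,0,0],[0,0,0,0,0]]'; python3 -m pendant '[[0,0,0,3,0],[0,0,0,0,0],[0,0,0,0,0]]';python3 -m pendant '[[0,0,0,2,0],[0,0,0,0,0],[0,0,0,0,0]]'
```

```text
time: 35.05
tool_pos: [653.1, -74.2, 68.4]
tcp_rot: [-179.9, -0.1, -77.9]
ft_force: [-4.5, 0.1, 12.7]
finger_gap: 0.2
time: 35.35
tool_pos: [653.2, -74.2, 68.2]
tcp_rot: [-179.9, -0.1, -77.9]
ft_force: [-14.3, 2.5, 32.8]
finger_gap: -0.1
time: 35.65
tool_pos: [653.3, -74.2, 68.1]
tcp_rot: [-179.9, -0.1, -77.9]
ft_force: [-22.9, 2.5, 44.4]
finger_gap: 0.4
```

```bash
python3 -m pendant '[[0,0,0,-5,0],[0,0,0,-20,0],[0,0,45,-5,0],[0,0,45,0,0],[0,0,45,0,0],[0,0,44,0,0],[0,0,0,0,0],[0,0,0,0,0]]'; python3 -m pendant '[[0,0,0,10,0],[0,0,0,6,0],[0,0,0,0,0],[0,0,0,0,0]]'; python3 -m pendant '[[0,0,0,3,0],[0,0,0,0,0],[0,0,0,0,0]]'
```

```text
time: 36.45
tool_pos: [476.3, -111.4, 91.0]
tcp_rot: [-180.0, -0.0, -78.0]
ft_force: [0.8, 0.2, 0.1]
finger_gap: -0.0
time: 36.85
tool_pos: [477.2, -111.0, 74.6]
tcp_rot: [179.9, 0.0, -77.9]
ft_force: [0.2, -0.4, 0.5]
finger_gap: -0.4
time: 37.15
tool_pos: [477.3, -111.2, 72.2]
tcp_rot: [-180.0, 0.0, -77.9]
ft_force: [0.3, 1.4, 1.4]
finger_gap: 0.3
```

```bash
python3 -m pendant '[[0,0,0,3,0],[0,0,0,0,0],[0,0,0,0,0]]'; python3 -m pendant '[[0,0,0,3,0],[0,0,0,0,0],[0,0,0,0,0]]'; python3 -m pendant '[[0,0,0,1.5,0],[0,0,0,0,0],[0,0,0,0,0]]'
```

```text
time: 37.45
tool_pos: [477.2, -111.2, 69.3]
tcp_rot: [-180.0, -0.0, -77.9]
ft_force: [0.2, 0.4, 4.1]
finger_gap: -0.3
time: 37.75
tool_pos: [477.4, -111.3, 68.0]
tcp_rot: [-180.0, -0.0, -77.9]
ft_force: [-9.3, 3.6, 20.1]
finger_gap: -0.0
time: 38.05
tool_pos: [477.4, -111.4, 67.9]
tcp_rot: [-180.0, -0.0, -77.9]
ft_force: [-17.3, 6.2, 35.2]
finger_gap: 0.1
```

```bash
python3 -m pendant '[[0,0,0,-5,0],[0,0,0,-18,0],[0,-44,0,0,0],[0,-44,0,0,0],[0,-44,0,0,0],[0,0,0,0,0],[0,0,0,0,0],[0,0,0,10,0],[0,0,0,5,0],[0,0,0,0,0]]'; python3 -m pendant '[[0,0,0,3,0],[0,0,0,0,0],[0,0,0,0,0]]'; python3 -m pendant '[[0,0,0,3,0],[0,0,0,0,0],[0,0,0,0,0]]'
```

```text
time: 39.05
tool_pos: [448.3, 16.9, 71.0]
tcp_rot: [179.8, 0.0, -78.0]
ft_force: [-0.1, 0.3, -0.2]
finger_gap: -0.2
time: 39.35
tool_pos: [449.4, 17.5, 69.6]
tcp_rot: [180.0, -0.0, -77.9]
ft_force: [1.2, -0.4, -0.0]
finger_gap: -0.3
time: 39.65
tool_pos: [449.9, 17.6, 68.0]
tcp_rot: [-180.0, -0.0, -77.9]
ft_force: [-6.5, -0.3, 13.2]
finger_gap: -0.2
```

```bash
python3 -m pendant '[[0,0,0,1.5,0],[0,0,0,0,0],[0,0,0,0,0]]'; python3 -m pendant '[[0,0,0,-5,0],[0,0,0,-20,0],[0,0,-45,0,0],[0,0,-45,0,0],[0,0,-45,0,0],[0,0,-45,0,0],[0,0,0,0,0],[0,0,0,10,0],[0,0,0,5,0],[0,0,0,0,0]]'; python3 -m pendant '[[0,0,0,3,0],[0,0,0,0,0],[0,0,0,0,0]]'; python3 -m pendant '[[0,0,0,3,0],[0,0,0,0,0],[0,0,0,0,0]]'
```

```text
time: 39.95
tool_pos: [450.0, 17.6, 67.9]
tcp_rot: [-180.0, -0.0, -77.9]
ft_force: [-15.2, -0.0, 29.5]
finger_gap: -0.1
time: 40.95
tool_pos: [623.4, 55.3, 73.8]
tcp_rot: [179.9, 0.0, -77.9]
ft_force: [0.8, 0.7, 0.5]
finger_gap: 0.1
time: 41.25
tool_pos: [625.3, 55.4, 72.7]
tcp_rot: [-180.0, -0.0, -77.9]
ft_force: [-0.5, 0.0, -0.7]
finger_gap: 0.0
time: 41.55
tool_pos: [625.3, 55.5, 69.0]
tcp_rot: [180.0, 0.0, -77.9]
ft_force: [0.4, 0.8, 0.1]
finger_gap: -0.2
```

```bash
python3 -m pendant '[[0,0,0,3,0],[0,0,0,0,0],[0,0,0,0,0]]'; python3 -m pendant '[[0,0,0,2,0],[0,0,0,0,0],[0,0,0,0,0]]'; python3 -m pendant '[[0,0,0,-5,0],[0,0,0,-40,0],[0,0,0,-50,0],[0,0,0,-50,0],[0,20,45,-30,0],[0,20,45,0,0],[0,0,0,0,0],[0,0,0,0,0]]'
python3 - <<'E'
from tb import *
st(); lidcheck(); 
im,d,K,e,Rm=snap("wrist","w8.png"); P=cloud(d,K,e,Rm); Z=P[...,2];a=np.deg2rad(A)
q=P[...,:2]-C; u=q@[np.cos(a),np.sin(a)]; v=q@[-np.sin(a),np.cos(a)]
for s in(1,-1):
    m=(abs(u)<20)&(v*s>84)&(v*s<150)&(Z>70)&(Z<140)
    vv,zz=v[m]*s,Z[m]; i=np.argsort(zz)[-15:]; print("clip",s,m.sum(),"top z",zz[i].mean().round(1),"v",vv[i].mean().round(1),"u",u[m].min(),u[m].max(),"ang",np.arctan2(zz[i].mean()-73.5,90-vv[i].mean()))
E
```

```text
time: 41.85
tool_pos: [625.6, 55.5, 68.0]
tcp_rot: [-180.0, -0.0, -77.9]
ft_force: [-8.2, -1.1, 13.3]
finger_gap: 0.1
time: 42.15
tool_pos: [625.7, 55.5, 68.0]
tcp_rot: [-180.0, -0.0, -77.9]
ft_force: [-15.4, 0.5, 28.6]
finger_gap: -0.2
time: 42.95
tool_pos: [550.5, 0.9, 235.2]
tcp_rot: [-180.0, -0.0, -78.0]
ft_force: [0.9, 0.2, 0.5]
finger_gap: 0.1
{'time': 43.0, 'tool_pos': [550.5, 0.9, 235.2], 'tcp_rot': [-180.0, -0.0, -78.0], 'ft_force': [0.9, 0.2, 0.5], 'finger_gap': 0.1, 'joint_pos': [-5.3, -0.3, 93.0, 0.0, 87.3, 72.7]}
wrist 1 1 305 67.5
wrist 1 -1 307 67.6
wrist -1 1 152 67.6
wrist -1 -1 182 67.6
(array([549.1, -28. ]), array([205.2, 179.1]), 12.0)
grip (array([549.9, -26.6]), array([68.7, 18.1]), 12.0) 99.9055927959401
clip 1 1015 top z 121.0 v 111.4 u -19.92416679384417 19.849163668884025 ang 1.994772151868467
clip -1 1222 top z 121.2 v 111.7 u -19.88971791766635 19.642960367556313 ang 1.998089761685454
```

View pics/w8.png

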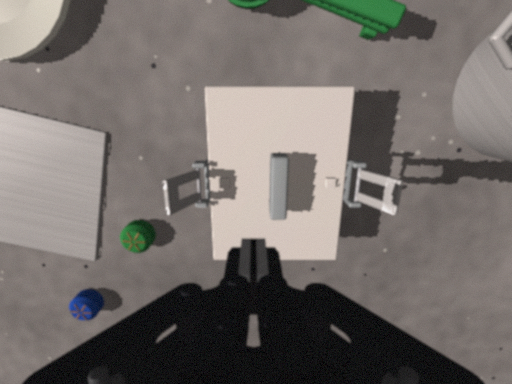

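All four corners read about 67.6 mm, so the lid is flush. It's centred, and both clips still stand open at about 2.0 rad, (185,190) and (375,188). Next I'll turn the gripper so slightly opened fingers span the clip frame.

```bash
python3 -m pendant '[[0.12,0,0,0,-8.5],[0.12,0,0,0,-8.5],[0.12,0,0,0,-8.5],[0.12,0,0,0,-8.5],[0.12,0,0,0,-8.5],[0.12,0,0,0,-8.5],[0.12,0,0,0,-8.5],[0.12,0,0,0,-8.5],[0.12,0,0,0,-8.5],[0.12,0,0,0,-8.5]]';python3 -m pendant '[[0.12,0,0,0,-5],[0.12,0,0,0,0],[0.12,0,0,0,0]]'
python3 - <<'E'
from tb import *
st(); to(*tub(0,140),200)
E
```

```text
time: 44.05
tool_pos: [552.1, 2.2, 234.8]
tcp_rot: [-180.0, 0.0, 7.5]
ft_force: [-0.9, -0.3, -0.2]
finger_gap: 10.2
time: 44.35
tool_pos: [551.6, 1.9, 234.8]
tcp_rot: [-180.0, 0.0, 12.0]
ft_force: [-1.0, -0.2, -0.6]
finger_gap: 10.3
{'time': 44.4, 'tool_pos': [551.6, 1.9, 234.8], 'tcp_rot': [-180.0, 0.0, 12.0], 'ft_force': [-1.0, -0.2, -0.6], 'finger_gap': 10.3, 'joint_pos': [-5.1, -0.1, 92.8, 0.0, 87.3, -17.1]}
shift [  -8.7 -111.7   34.9]
```

```bash
python3 -m pendant '[[0.12,-3,-38,10,0],[0.12,-3,-38,10,0],[0.12,-2.7,-36,10,0],[0.12,0,0,40,0],[0.12,0,0,40,0],[0.12,0,0,24,0],[0.12,0,0,0,0],[0.12,0,0,0,0]]'; python3 -m pendant '[[0.12,0,10,0,0],[0.12,0,10,0,0],[0.12,0,0,0,0]]';  python3 -m pendant '[[0.12,0,10,0,0],[0.12,0,10,0,0],[0.12,0,10,0,0],[0.12,0,0,0,0],[0.12,0,0,0,0]]'
```

```text
time: 45.15
tool_pos: [519.2, 109.2, 101.5]
tcp_rot: [-180.0, 0.0, 12.0]
ft_force: [0.7, -0.1, 1.1]
finger_gap: 10.3
time: 45.45
tool_pos: [524.8, 88.0, 102.8]
tcp_rot: [179.9, -0.2, 12.0]
ft_force: [0.5, 0.4, -0.5]
finger_gap: 10.1
time: 45.95
tool_pos: [529.5, 59.7, 100.9]
tcp_rot: [-180.0, 0.0, 12.0]
ft_force: [0.5, -0.0, -0.2]
finger_gap: 10.1
```

```bash
python3 -m pendant '[[0.12,0,7,0,0],[0.12,0,7,0,0],[0.12,0,6,0,0],[0.12,0,0,0,0],[0.12,0,0,0,0]]';  python3 -m pendant '[[0.12,0,-10,-10,0],[0.12,0,0,-30,0],[0.12,0,0,-40,0],[0.12,0,0,-40,0],[0.12,0,0,0,0],[0.12,0,0,0,0]]'
cat >> tb.py <<'E'
def clips(n="wrist"):
    im,d,K,e,Rm=snap(n); P=cloud(d,K,e,Rm); Z=P[...,2];a=np.deg2rad(A)
    q=P[...,:2]-C; u=q@[np.cos(a),np.sin(a)]; v=q@[-np.sin(a),np.cos(a)]
    for s in(1,-1):
        for lo in (np.arange(20,150,10)):
            m=(abs(u)<20)&(v*s>lo)&(v*s<lo+10)&(Z>71)&(Z<140)
            if m.sum()>5: print("clip",s,"v",lo,m.sum(),"z max",np.percentile(Z[m],95).round(1))
E
python3 - <<'E'
from tb import *
clips(); lidcheck(); to(*tub(0,52),140)
E
```

```text
time: 46.45
tool_pos: [533.8, 40.4, 101.1]
tcp_rot: [180.0, 0.0, 12.1]
ft_force: [-0.8, -0.3, 0.9]
finger_gap: 10.2
time: 47.05
tool_pos: [532.5, 51.3, 223.4]
tcp_rot: [180.0, -0.2, 12.1]
ft_force: [0.1, -0.5, 0.4]
finger_gap: 10.2
clip 1 v 40 43 z max 107.0
clip 1 v 50 469 z max 107.5
clip 1 v 60 335 z max 100.2
clip 1 v 70 222 z max 91.4
clip 1 v 80 260 z max 83.0
clip 1 v 90 42 z max 78.6
clip -1 v 50 35 z max 73.0
clip -1 v 60 32 z max 72.8
clip -1 v 80 46 z max 77.0
clip -1 v 90 292 z max 95.2
clip -1 v 100 354 z max 112.0
wrist 1 1 250 67.6
wrist 1 -1 1 67.4
wrist -1 1 247 67.6
wrist -1 -1 20 67.5
(array([546.2, -14.7]), array([205.9, 152.9]), 12.0)
grip (array([559.4, -23.9]), array([45.9, 17.4]), 14.5) 99.45822993664802
shift [ 1.4 28.6 80.4]
```

```bash
python3 -m pendant '[[0.12,1.4,28.6,30,0],[0.12,0,0,40,0],[0.12,0,0,30,0],[0.12,0,0,0,0],[0.12,0,0,0,0],[0.12,0,0,0,0]]';  python3 -m pendant '[[0.12,0,0,10,0],[0.12,0,0,10,0],[0.12,0,0,10,0],[0.12,0,0,8,0],[0.12,0,0,5,0],[0.12,0,0,0,0],[0.12,0,0,0,0]]'
```

```text
time: 47.75
tool_pos: [540.0, 22.9, 122.9]
tcp_rot: [180.0, -0.1, 12.1]
ft_force: [-0.1, 0.3, 0.3]
finger_gap: 10.7
time: 48.45
tool_pos: [538.8, 22.8, 77.9]
tcp_rot: [-180.0, 0.0, 12.1]
ft_force: [-1.4, -0.9, 1.3]
finger_gap: 10.4
```

```bash
python3 -m pendant '[[0.12,0,0,2,0],[0.12,0,0,0,0],[0.12,0,0,0,0]]'; python3 -m pendant '[[0.12,0,0,1.5,0],[0.12,0,0,0,0],[0.12,0,0,0,0]]'; python3 -m pendant '[[0.12,0,0,-20,0],[0.12,0,0,-45,0],[0.12,0,0,-45,0],[0.12,0,0,-10,0],[0.12,0,0,0,0],[0.12,0,0,0,0]]'
python3 - <<'E'
from tb import *
clips(); to(*tub(0,-140),200)
E
```

```text
time: 48.75
tool_pos: [539.2, 22.7, 76.4]
tcp_rot: [180.0, -0.0, 12.1]
ft_force: [-0.1, 0.5, 1.3]
finger_gap: 10.2
time: 49.05
tool_pos: [539.4, 22.8, 76.2]
tcp_rot: [180.0, -0.0, 12.1]
ft_force: [-5.6, 0.6, 13.7]
finger_gap: 10.4
time: 49.65
tool_pos: [538.4, 22.8, 193.3]
tcp_rot: [-180.0, 0.1, 12.1]
ft_force: [0.3, -0.5, -0.9]
finger_gap: 10.0
clip 1 v 30 95 z max 76.4
clip 1 v 40 348 z max 76.5
clip 1 v 50 323 z max 76.5
clip 1 v 60 295 z max 76.6
clip 1 v 70 223 z max 76.6
clip 1 v 80 300 z max 77.1
clip 1 v 90 82 z max 77.2
clip -1 v 50 53 z max 72.9
clip -1 v 60 45 z max 73.1
clip -1 v 80 46 z max 75.4
clip -1 v 90 327 z max 95.0
clip -1 v 100 333 z max 109.7
shift [ 1.000e-01  1.916e+02 -7.800e+00]
```

```bash
python3 -m pendant '[[0.12,0,46,-3,0],[0.12,0,47,-3,0],[0.12,0,47,0,0],[0.12,0,47,0,0],[0.12,0,0,0,0],[0.12,0,0,0,0],[0.12,0,0,0,0]]'; python3 -m pendant '[[0.12,0,0,40,0],[0.12,0,0,40,0],[0.12,0,0,17,0],[0.12,0,0,0,0],[0.12,0,0,0,0]]';  python3 - <<'E'
from tb import *
to(*tub(0,-90),101); to(*tub(0,-70),101)
E
```

```text
time: 50.4
tool_pos: [577.3, -159.1, 198.8]
tcp_rot: [-179.9, 0.1, 12.1]
ft_force: [-1.1, 0.6, 0.7]
finger_gap: 10.0
time: 50.9
tool_pos: [578.2, -158.9, 103.9]
tcp_rot: [-180.0, 0.0, 12.2]
ft_force: [0.8, -0.2, -0.2]
finger_gap: 10.6
shift [ -1.1 -44.5   2.9]
shift [ -1.  -64.5   2.9]
```

```bash
python3 -m pendant '[[0.12,-1,-10,2,0],[0.12,0,-10,0,0],[0.12,0,-10,0,0],[0.12,0,-10,0,0],[0.12,0,-10,0,0],[0.12,0,-7,0,0],[0.12,0,-7,0,0],[0.12,0,0,0,0],[0.12,0,0,0,0]]';  python3 -m pendant '[[0.12,0,10,-10,0],[0.12,0,0,-30,0],[0.12,0,0,-40,0],[0.12,0,0,-40,0],[0.12,0,0,0,0],[0.12,0,0,0,0]]'
python3 - <<'E'
from tb import *
clips(); to(*tub(0,-52),120)
E
```

```text
time: 51.8
tool_pos: [563.7, -97.6, 101.6]
tcp_rot: [180.0, 0.0, 12.1]
ft_force: [0.6, 0.3, 0.2]
finger_gap: 10.5
time: 52.4
tool_pos: [567.1, -108.8, 224.0]
tcp_rot: [179.9, -0.2, 12.1]
ft_force: [0.0, 0.3, -0.3]
finger_gap: 10.3
clip 1 v 30 154 z max 76.7
clip 1 v 40 468 z max 76.8
clip 1 v 50 394 z max 76.8
clip 1 v 60 379 z max 76.6
clip 1 v 70 290 z max 76.8
clip 1 v 80 102 z max 76.9
clip -1 v 40 31 z max 104.9
clip -1 v 50 376 z max 107.7
clip -1 v 60 213 z max 101.4
clip -1 v 70 152 z max 93.1
clip -1 v 80 154 z max 85.0
clip -1 v 90 61 z max 77.1
shift [ 1.000e-01 -3.060e+01  1.021e+02]
```

```bash
python3 -m pendant '[[0.12,0,-30.6,30,0],[0.12,0,0,40,0],[0.12,0,0,30,0],[0.12,0,0,0,0],[0.12,0,0,0,0],[0.12,0,0,0,0]]';  python3 -m pendant '[[0.12,0,0,10,0],[0.12,0,0,10,0],[0.12,0,0,10,0],[0.12,0,0,8,0],[0.12,0,0,5,0],[0.12,0,0,0,0],[0.12,0,0,0,0]]'; python3 -m pendant '[[0.12,0,0,2,0],[0.12,0,0,0,0],[0.12,0,0,0,0]]'; python3 -m pendant '[[0.12,0,0,2,0],[0.12,0,0,0,0],[0.12,0,0,0,0]]'
```

```text
time: 53.05
tool_pos: [560.5, -78.1, 123.4]
tcp_rot: [179.9, -0.1, 12.1]
ft_force: [0.0, -0.6, 0.9]
finger_gap: 10.1
time: 53.75
tool_pos: [559.4, -77.6, 78.5]
tcp_rot: [-180.0, 0.0, 12.1]
ft_force: [-0.3, 0.1, -0.7]
finger_gap: 10.2
time: 54.05
tool_pos: [559.6, -77.6, 76.8]
tcp_rot: [180.0, -0.0, 12.1]
ft_force: [-0.4, -0.6, -0.8]
finger_gap: 10.1
time: 54.35
tool_pos: [560.0, -77.7, 76.3]
tcp_rot: [180.0, -0.1, 12.1]
ft_force: [-5.8, 1.1, 11.6]
finger_gap: 10.5
```

```bash
python3 -m pendant '[[0.12,0,0,-20,0],[0.12,0,0,-45,0],[0.12,0,0,-50,0],[0.12,0,0,-40,0],[0.12,-40,0,-10,0],[0.12,-40,0,0,0],[0.12,0,0,0,0],[0.12,0,0,0,0]]'
python3 - <<'E'
from tb import *
st(); clips(); lidcheck(); lidcheck("side"); snap("wrist","w9.png")
E
```

```text
time: 55.15
tool_pos: [481.0, -94.6, 240.0]
tcp_rot: [180.0, -0.1, 12.0]
ft_force: [0.4, -0.6, 0.6]
finger_gap: 10.4
{'time': 55.2, 'tool_pos': [481.0, -94.6, 240.0], 'tcp_rot': [180.0, -0.1, 12.0], 'ft_force': [0.4, -0.6, 0.6], 'finger_gap': 10.4, 'joint_pos': [-17.1, -10.1, 101.6, 0.0, 88.4, -29.2]}
clip 1 v 30 138 z max 76.4
clip 1 v 40 358 z max 76.8
clip 1 v 50 340 z max 76.7
clip 1 v 60 302 z max 76.6
clip 1 v 70 245 z max 76.7
clip 1 v 80 358 z max 77.2
clip 1 v 90 19 z max 78.9
clip -1 v 30 58 z max 76.3
clip -1 v 40 271 z max 76.5
clip -1 v 50 253 z max 76.5
clip -1 v 60 198 z max 76.5
clip -1 v 70 148 z max 76.5
clip -1 v 80 174 z max 76.7
clip -1 v 90 74 z max 76.8
wrist 1 1 331 67.5
wrist 1 -1 220 67.6
wrist -1 1 322 67.5
wrist -1 -1 215 67.7
(array([549.3, -27.6]), array([206.3, 179.9]), 11.9)
grip (array([548.8, -27.3]), array([69.7, 17.2]), 12.0) 99.99515794783451
side 1 1 38 69.2
side 1 -1 47 68.5
side -1 1 41 68.8
side -1 -1 50 68.4
(array([552.1, -26.7]), array([207.3, 169.2]), 11.9)
grip (array([551.4, -27.6]), array([68.4, 20.7]), 14.6) 102.51968717529053
```

View pics/w9.png

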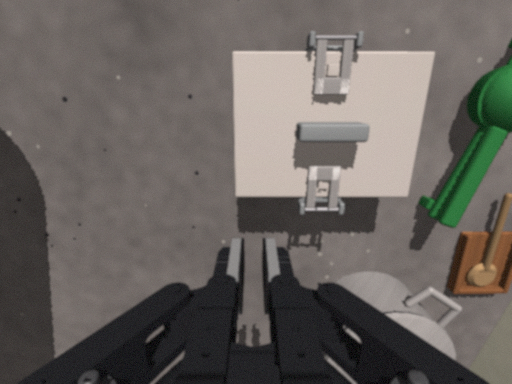

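The lid is flush and both clips lie shut, at (335,65) and (322,190). The robot is clear, so I'm handing in.

```bash
python3 -c "
from bench import hand_in; print(hand_in())"
```

```text
the job is handed in; nothing more can be done
None
```

The job is done and handed in at about 55 s of robot time. All four date biscuits are in the tub, the lid is sealed down, and both clips are shut. `hand_in()` gave no verdict, so this rests on my own checks.

- **Biscuits:** I laid all four side by side, and the top picture before the lid went on showed them in one layer. The blue and green look-alikes were left alone.
- **Lid:** I set it on the seal and pressed each corner until it hit a hard stop, with both clips still open at about 2.0 rad. The wrist camera read all four corners at 67.5–67.7 mm at the end (68 mm is fully seated), and the side camera 68.4–69.2 mm. The lid was within about 1 mm of centre and aligned to within about 0.2°.
- **Clips:** I swung each one over and pressed it to its stop. Their top faces read level at about 76.5 mm, as expected when shut.

**What differed from plan:**
- After I released the lid, its +y side was already down before I pressed it. I pressed those corners anyway.
- Pressing forces went over the suggested 15–25 N, peaking at about 44 N on the first corner, 35 N on the second and just under 30 N on the last two. These were applied through the fingertips, not the gripper's body.
- The side camera put the lid about 2–3 mm off in x compared with the wrist camera, roughly its calibration error.

I did not go near the pot, plates or squeezer, and they looked unmoved in the pictures I viewed. I did not measure their positions again at the end.

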